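Seat a ring in the measuring fixture and snap the toggle clamp shut

TASK

On the aluminium fixture, push the wide steel ring with the fingertips along the plate until it is fully home against both faces of the V-stop, and only then swing the toggle clamp's handle over past centre so that the clamp snaps down and holds the ring there. Only touch and push: do not lift, tip or carry the ring, and leave the other things where they stand.

Things in the scene. Friction and masses are not known exactly. Their poses are not given: they have to be found in the camera images.
- fixture: Fixed aluminium plate 270 x 180 x 12 mm on the table. Origin on the table under the seated ring's centre; +x: the way the ring is pushed home; z up; plate x -125 to 145, y -90 to 90 mm. V-stop: two steel jaws 14 mm high, each 30 degrees to x, at x -10 to 29 mm, y 17 to 48 mm on either side, wide end to -x. Behind, x 50 to 100 mm, |y| under 33 mm: the clamp's bracket, 61 mm high above the table.
- seat (a point): Where the centre of the ring's underside is when it touches both faces of the V-stop: on the plate's top, 12 mm above the table, same axes as the fixture.
- ring: Loose ground and oiled steel ring (slippery, friction about 0.2), 52 mm outside diameter, 32 mm bore, 22 mm high, about 0.2 kg, lying flat on the plate 30 to 50 mm short of the seat on the -x side, up to 5 mm off the centre line. Origin at the centre of its underside.
- clamp (a joint): Toggle clamp angle, rad: handle and holding arm are one rigid piece with an over-centre spring. 0: open, arm up, handle leaning 0.85 rad from vertical to the fixture's +x. Grows as the handle swings up and over to -x. Below 0.65 it springs back (7 to 11 N at the handle's end); beyond, it snaps on by itself until its foot presses the seated ring (about 8 N) near 1.25, handle leaning 0.4 rad to -x.
- clamp_pivot (a point): Point on the clamp's level hinge axis (along the fixture's y), on the fixture's centre line: 75 mm along +x from the seat, 50 mm above the table. Same axes as the fixture. The arm ends in a rubber crossbar foot, 14 x 46 x 7 mm, 75 mm from the axis, which bridges the ring's bore.
- handle_grip (a point): Middle of the handle's black rubber sleeve, 75 mm from the hinge axis. The sleeve is a round bar of 20 mm diameter, 40 to 102 mm from the axis. Moves with the clamp; open, it lies on the +x side of the pivot.
- handle_tip (a point): Rounded end of the handle, 102 mm from the hinge axis (about 117 mm above the table and 77 mm to +x of the pivot when open). Moves with the clamp.
- bush: Bystander: narrow steel bush, 30 mm diameter, 40 mm high, standing on the plate near its +y edge. Origin at the centre of its underside.
- master: Bystander: small turned steel master with a round foot and head, 32 mm diameter, 54 mm high, standing on the plate near its -y edge beside the clamp. Origin at the centre of its underside.
- reagent: Bystander: brown bottle, 72 mm diameter, 150 mm high, on the table to the right. Origin at the centre of its underside.
- driver: Bystander: screwdriver lying on the table to the left.
- disc: Bystander: dark steel disc, 60 mm diameter, 16 mm high, on the table far left. Origin at the centre of its underside.
- tray: Bystander: grey plastic tray, 130 x 100 x 28 mm, on the table to the right. Origin at the centre of its underside.
- gauge_case: Bystander: closed black case, 90 x 150 x 35 mm, on the table at the far side. Origin at the centre of its underside.
Not all that is in view belongs to the job. Leave any blue or orange look-alike of the ring alone.

How it is judged:
By the outcome, as a careful person would: the job done as asked, in the order asked, and still so for the second after the job is handed in, with the robot touching nothing.
It also fails if it takes over 48 s, if anything falls off the work surface, if the arm or the gripper's body presses on something with over 40 N, if the wrist force passes 120 N, or if a joint passes its speed limit or range.

ROBOT

A 6-joint arm with a two-finger parallel gripper is mounted at the origin on the work surface. World frame = base frame: x ahead of the robot, y to its left, z up, the work surface at z = 0. Lengths are in m, angles in degrees, forces in N, time in s.
With the tool pointing down it reaches from about 0.35 to 0.875 m from the base axis. Payload 4.2 kg.
Tool frame: the origin (TCP) lies between the finger pads; the fingertips stand 14 mm ahead of it and the grasp point (between the pads) lies 5 mm behind it (r.tcp_to_tips is the distance from the TCP to the fingertips, in m); y points along the fingers, x is the direction in which the jaws open and shut, and the axes are right-handed (so a half turn about y gives the same grasp; the last joint's range is limited). The gripper opens to 87 mm and grips with 3 to 60 N. Pads are 19 mm wide; open, the fingers measure 117 mm over their backs; the gripper's body (75 mm by 190 mm) begins 51 mm behind the grasp point.
Start: joints at [88.327, 22.042, 0.453, 0, -68.411, -14.817], TCP at [0.177, 0.599, 0.237] pointing down, gripper open.
Joint ranges: [-179.83, 179.83], [-69.29, 118.12], [-61.27, 80.66], [-181.25, 117.63], [-171.15, -9.14], [-177.46, 177.46]. Speed limits (degrees/s): [159.86, 159.86, 180, 180, 180, 180].

INTERFACE

Orientations are given as a 3x3 rotation matrix whose columns are the frame's x, y, z axes.
In Python, from station import sense, optics, ticket, r gives the robot as it stands.
- The arm moves only by the tool carry_out, never from a script. Its argument "steps" is a list that holds one entry, the list of rows, each a list of 6 numbers: the shift along the world's x, y, z in cm, then the turn, a rotation vector about the world's x, y, z in rad. A call has 1 to 20 rows; each row is the pose to reach, as a shift and turn from the pose commanded when the call began; what a row does not reach only later rows make up. A row lasts 1/8 s, in which the tool goes at most 62.5 mm and 10.7 degrees, less where a joint would pass 70% of its speed; a pose out of reach is approached as far as the arm can. A call with a gripper value outside its range is refused whole. "fingers" is the closure in counts, from 0 (fully open) to 255 (shut), set as the call begins (left out, the last holds). The fingers move at their own pace and stop on an object; the grip force is fixed at half the most. Time passes only in rows, so rows that repeat a pose let the fingers close. It gives the time, the measured TCP pose, the force and the opening at its end, in the units of the state.
- sense(): the state, without advancing time (a new reading comes with each control period).
- optics.capture(name): name is "side" or "top"; returns a dict with "image" (420x560x3 uint8, red, green, blue), "fov_y" (degrees; the focal length in pixels is half the picture's height over the tangent of half this angle, whatever the lens; pixels are square), "cx", "cy" (the principal point, pixels), "rvec" (rotation vector, rad) and "tvec" (3), from world to camera coordinates, as OpenCV has them. Camera axes: x right, y down, z forward; pixel columns grow to the right and rows downward; lengths in m; the calibration is good to about 2 mm. A picture is of the moment at which its call begins. There is no depth.
- ticket.finish_job(): hands the job in, once; it reports no verdict.
The state is a dict: "time_s": time; "joints": joint angles; "joint_velocities": joint speeds; "effort": joint torques, N m; "tcp_pos": TCP position; "ee_rot": TCP orientation; "wrist_force": force on the tool from outside, world axes, zero at the start; "moment": the same for the moment, N m; "gripper_width": opening from 0.0 (shut) to 1.0 (fully open).
Only numpy, scipy, OpenCV 4.12 (cv2) and the standard library are available. Lean on these libraries where they do the work, as an engineer would, in place of code of your own. Each camera call takes 0.05 s, during which the arm holds its last target.

## Working session

There is one attempt and no reset: what is moved stays moved. The work goes in short steps, Python scripts to look and compute and a tool call to move; the robot and the scene stay as the last step left them, time stands still between calls to the robot, and variables do not carry over. Pictures are saved under pics/ and viewed, and the job is handed in when it is done.

Besides the shell and the picture viewer there is one more tool, called after "Emit:" by a JSON object that holds its "api" and its "payload", one argument or row to a line. carry_out: Moves the arm, as the interface text tells. Its arguments: {"type":"object","properties":{"steps":{"type":"array","items":{"type":"array","items":{"type":"array","items":{"type":"number"}}}},"fingers":{"type":"number"}},"required":["steps"]}

```bash
mkdir -p pics; ls
cat > h.py <<'E'
import numpy as np, cv2
from station import sense, optics, ticket, r
def cap(n,f):
    d=optics.capture(n); cv2.imwrite('pics/'+f,cv2.cvtColor(d['image'],cv2.COLOR_RGB2BGR))
    np.savez('cam_'+f.replace('.png',''),**{k:d[k] for k in d}); return d
def K(d):
    h,w=d['image'].shape[:2]; f=h/2/np.tan(np.radians(float(d['fov_y']))/2)
    return np.array([[f,0,float(d['cx'])],[0,f,float(d['cy'])],[0,0,1]])
def ray(d,u,v):
    R=cv2.Rodrigues(np.array(d['rvec'],float).reshape(3))[0];t=np.array(d['tvec'],float).reshape(3)
    return -R.T@t, R.T@np.linalg.inv(K(d))@np.array([u,v,1.])
def atz(d,u,v,z):
    c,q=ray(d,u,v); return c+q*(z-c[2])/q[2]
def proj(d,P):
    p,_=cv2.projectPoints(np.array(P,float).reshape(-1,1,3),np.array(d['rvec'],float),np.array(d['tvec'],float),K(d),None); return p.reshape(-1,2)
E
python3 - <<'E'
from h import *
for n in('top','side'):
    d=cap(n,n+'0.png'); print(n,d['fov_y'],d['cx'],d['cy'],ray(d,280,210), [k for k in d])
s=sense(); print(s)
E
```

```text
pics
top 52.281673302763124 269.8799797923878 214.77387989372505 (array([ 0.5142602 , -0.03376459,  1.04309436]), array([ 0.05974377, -0.02056238, -0.99834448])) ['image', 'fov_y', 'cx', 'cy', 'rvec', 'tvec']
side 54.13045399770007 276.41841828591674 208.44995335531817 (array([ 0.47894023, -0.9919117 ,  0.64493291]), array([ 0.1047682 ,  0.86753817, -0.48630373])) ['image', 'fov_y', 'cx', 'cy', 'rvec', 'tvec']
{'time_s': 0.1, 'joints': array([ 8.83266644e+01,  2.20867178e+01,  3.89158016e-01, -2.43044086e-02,
       -6.84132666e+01, -1.48159301e+01]), 'joint_velocities': array([ 0.01994488, -0.09868198,  0.12112209,  0.1970636 , -0.04944561,
       -0.05271999]), 'effort': array([-6.56479619e-05, -3.91689026e+01,  1.87935823e+01,  4.23189908e+00,
        1.34850101e-02, -7.57673229e-05]), 'tcp_pos': array([0.17724614, 0.59881133, 0.23557837]), 'ee_rot': array([[-2.83985270e-01, -4.50753895e-04,  9.58828537e-01],
       [-9.58826617e-01, -1.92191063e-03, -2.83985605e-01],
       [ 1.97079038e-03, -9.99998052e-01,  1.13599479e-04]]), 'wrist_force': array([-0.86899643,  0.365557  ,  0.08862099]), 'moment': array([0.01897604, 0.03970576, 0.02224153]), 'gripper_width': 1.0042197482231767}
```

View pics/top0.png

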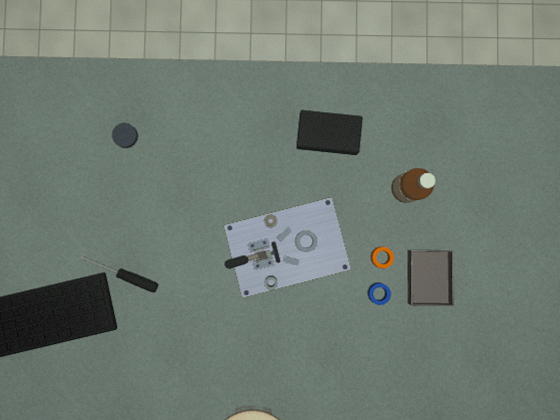

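View pics/side0.png

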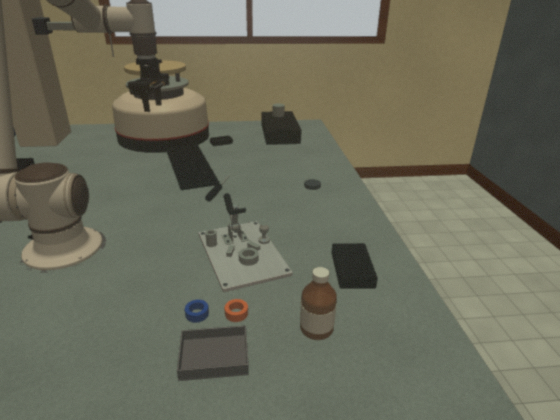

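Run:
```python
import cv2
a=cv2.imread('pics/top0.png')[190:305,215:360]; cv2.imwrite('pics/top0c.png',cv2.resize(a,None,fx=5,fy=5,interpolation=cv2.INTER_CUBIC))
a=cv2.imread('pics/side0.png')[180:290,190:300]; cv2.imwrite('pics/side0c.png',cv2.resize(a,None,fx=5.4,fy=5.4,interpolation=cv2.INTER_CUBIC))
```

```text
(no output)
```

View pics/top0c.png

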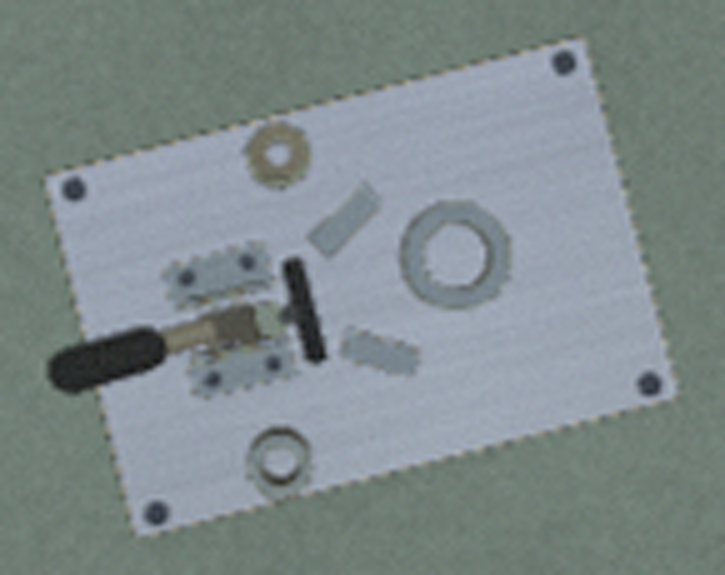

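View pics/side0c.png

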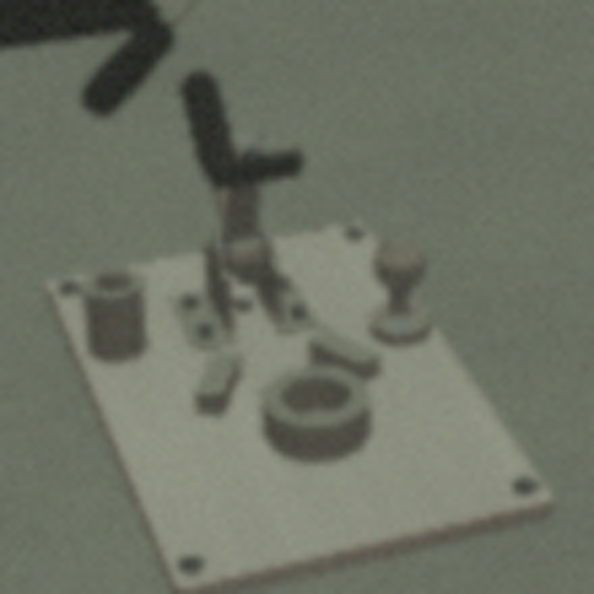

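```bash
cat > fit.py <<'E'
from h import *
from scipy.optimize import least_squares
class D(dict): pass
T=dict(np.load('cam_top0.npz')); S=dict(np.load('cam_side0.npz'))
tc=lambda p:(np.array(p)+.5)/5-.5+[215,190]
sc=lambda p:(np.array(p)+.5)/5.4-.5+[190,180]
F=np.array([[-125,-90,12],[-125,90,12],[145,90,12],[145,-90,12]])/1e3
top=tc([(585,38),(676,395),(138,535),(46,177)])
side=sc([(552,494),(180,580),(48,286),(358,224)])
def W(p,q):
    c,s=np.cos(p[2]),np.sin(p[2]); q=np.atleast_2d(q)
    return np.c_[p[0]+c*q[:,0]-s*q[:,1],p[1]+s*q[:,0]+c*q[:,1],q[:,2]]
if __name__=='__main__':
    p=[0.48,-.06,1.8]
    for nm,w in(('top',(1,0)),('side',(0,1)),('both',(1,1))):
        f=lambda p:np.r_[w[0]*(proj(T,W(p,F))-top).ravel(),w[1]*(proj(S,W(p,F))-side).ravel()]
        o=least_squares(f,p); print(nm,o.x,np.degrees(o.x[2]),np.round(o.fun,1))
    p=o.x; np.save('fix.npy',p)
    t=atz(T,*tc((456,254)),.034)  # ring top outline centre
    s=atz(S,*sc((318,399)),.034)
    c,sn=np.cos(p[2]),np.sin(p[2])
    for w in(t,s):
        d=w[:2]-p[:2]; print('ring',w,'fix mm',1e3*np.array([c*d[0]+sn*d[1],-sn*d[0]+c*d[1]]))
    for n,q in dict(seat=[0,0,.012],pivot=[.075,0,.05],tip=[.152,0,.117],foot=[.04,0,.11],jawL=[.01,.032,.026],jawR=[.01,-.032,.026]).items():
        w=W(p,q); print(n,w,(proj(T,w)-[214.5,189.5])*5,(proj(S,w)-[189.5,179.5])*5.4)
E
python3 fit.py
```

```text
top [ 0.4906643  -0.08275173  1.84154346] 105.5126683156251 [ 0.  -0.6  1.   0.5 -0.5  0.7 -0.5 -0.6  0.   0.  -0.   0.  -0.  -0.
  0.  -0. ]
side [ 0.49035602 -0.08219584  1.84907216] 105.94403088777473 [-0.  -0.   0.   0.  -0.   0.  -0.   0.   0.7  0.1 -0.3  1.2 -0.9 -1.3
  0.5 -1.1]
both [ 0.49056055 -0.08261998  1.84436967] 105.67459769447407 [-0.2 -0.7  1.   0.3 -0.4  0.9 -0.6 -0.4  0.7  0.3 -0.5  1.3 -0.7 -1.3
  0.9 -1. ]
ring [ 0.50412429 -0.11654217  0.034     ] fix mm [-36.32525037  -3.89444691]
ring [ 0.50426082 -0.12277054  0.034     ] fix mm [-42.35887947  -2.34314988]
seat [[ 0.49056055 -0.08261998  0.012     ]] [[381.77147823 280.88148597]] [[288.12572821 390.7454288 ]]
pivot [[ 0.47029753 -0.01040911  0.05      ]] [[228.84048716 323.76136252]] [[241.66630668 251.32646146]]
tip [[0.44949416 0.06372739 0.117     ]] [[ 52.12562086 375.7197657 ]] [[194.80272449  71.72801139]]
foot [[ 0.47975361 -0.04410751  0.11      ]] [[303.38710885 309.49424186]] [[257.26217896 181.15066303]]
jawL [[ 0.45704884 -0.08163742  0.026     ]] [[379.91072869 352.47645481]] [[218.75370784 369.66108941]]
jawR [[ 0.51866879 -0.06434631  0.026     ]] [[345.66272511 221.54003532]] [[342.38444805 343.77292607]]
```

Run:
```python
from h import *; from fit import *
p=np.load('fix.npy'); s=sense()
print('bottle top',atz(T,427,180,.15),atz(S,320,275,.15),'base',atz(S,318,333,0))
for n,q in dict(pre=[-.098,-.003,.22],low=[-.098,-.003,.032],contact=[-.0735,-.003,.032],home=[-.0355,0,.032],hpre=[.20,0,.25]).items():
    w=W(p,q)[0]; print(n,w,'shift cm',100*(w-s['tcp_pos']))
print('yaw need',p[2]+np.pi/2-2*np.pi,'now',np.arctan2(s['ee_rot'][1,0],s['ee_rot'][0,0]))
print('orange/blue',atz(T,383,258,0.01),atz(T,379,293,.01))
```

```text
bottle top [ 0.63650152 -0.35912983  0.15      ] [ 0.63353101 -0.37212595  0.15      ] base [ 0.63773974 -0.37600796  0.        ]
pre [ 0.519926 -0.176165  0.22    ] shift cm [ 34.26798599 -77.49763297  -1.55783735]
low [ 0.519926 -0.176165  0.032   ] shift cm [ 34.26798599 -77.49763297 -20.35783735]
contact [ 0.51330675 -0.15257611  0.032     ] shift cm [ 33.60606066 -75.13874449 -20.35783735]
home [ 0.50015171 -0.11679979  0.032     ] shift cm [ 32.29055747 -71.5611124  -20.35783735]
hpre [0.43652583 0.10994235 0.25      ] shift cm [ 25.92796904 -48.88689867   1.44216265]
yaw need -2.868019314895708 now -1.8587448628242047
orange/blue [ 0.46516997 -0.30468428  0.01      ] [ 0.38147115 -0.29563203  0.01      ]
```

Emit:
{"api": "carry_out", "payload": {
  "steps": [
    [[2, -4.5, 1, 0, 0, -0.05], [4, -9, 2, 0, 0, -0.11], [6, -14, 2, 0, 0, -0.17], [8.5, -19, 2, 0, 0, -0.23], [11, -24.5, 2, 0, 0, -0.3], [13, -30, 2, 0, 0, -0.37], [15.5, -35, 2, 0, 0, -0.44], [18, -40.5, 2, 0, 0, -0.51], [20, -46, 2, 0, 0, -0.58], [22.5, -51, 2, 0, 0, -0.65], [25, -56.5, 2, 0, 0, -0.72], [27, -62, 2, 0, 0, -0.79], [29.5, -67, 2, 0, 0, -0.86], [31.5, -72, 2, 0, 0, -0.93], [33.5, -76, 2, 0, 0, -0.98], [34.3, -77.5, 2, 0, 0, -1.009], [34.3, -77.5, 2, 0, 0, -1.009], [34.3, -77.5, 2, 0, 0, -1.009], [34.3, -77.5, 2, 0, 0, -1.009]]
  ],
  "fingers": 255
}}

```text
time_s: 2.48
tcp_pos: [0.5201, -0.1747, 0.2569]
ee_rot: [[-0.962, 0.0, 0.272], [-0.272, 0.0, -0.962], [-0.0, -1.0, 0.0]]
wrist_force: [-0.1, 0.2, -0.2]
gripper_width: 0.006
```

```bash
python3 - <<'E'
from h import *
cap('top','top1.png');cap('side','side1.png')
s=sense(); print(s['time_s'],s['tcp_pos'],s['ee_rot'].round(3),s['gripper_width'],s['wrist_force'],s['joints'].round(1))
E
python3 - <<'E'
import cv2,numpy as np
a=cv2.imread('pics/top1.png')[150:320,200:430];b=cv2.imread('pics/side1.png')[100:300,150:380]
a=cv2.resize(a,(400,296));b=cv2.resize(b,(400,348))
cv2.imwrite('pics/c1.png',np.hstack([cv2.copyMakeBorder(a,0,52,0,0,0),b]))
E
```

```text
2.575 [ 0.52019901 -0.17487343  0.25696809] [[-0.962  0.001  0.272]
 [-0.272  0.    -0.962]
 [-0.001 -1.     0.   ]] 0.003978087997532924 [ 0.22599987  0.69257334 -0.83288588] [ -1.7  13.8  -8.5  -0.  -67.7  17.4]
```

View pics/c1.png

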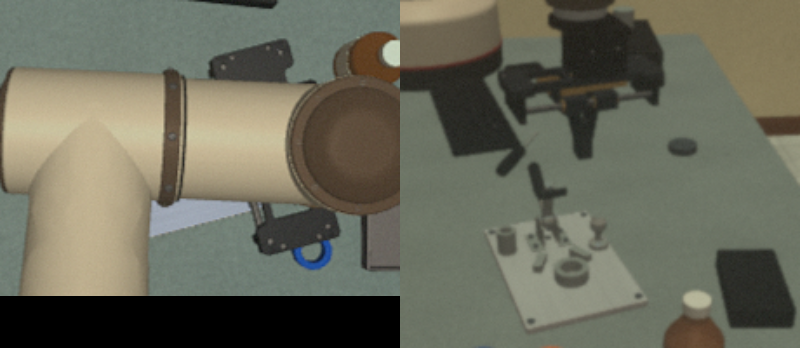

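View pics/side1.png

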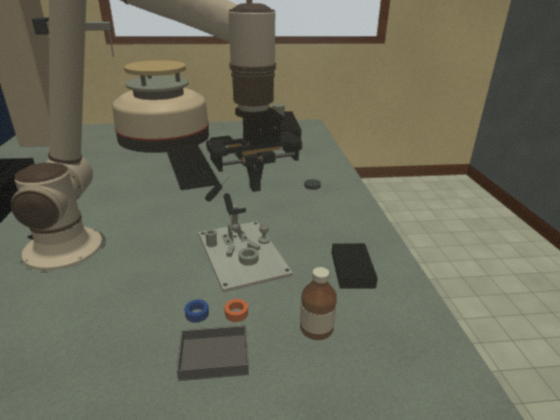

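View pics/top1.png

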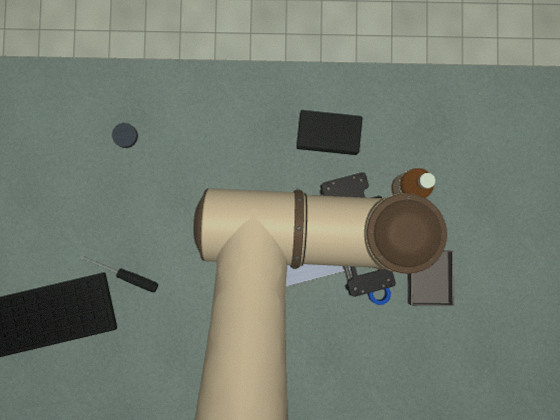

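Emit:
{"api": "carry_out", "payload": {
  "steps": [
    [[0, 0, -4, 0, 0, 0], [0, 0, -8, 0, 0, 0], [0, 0, -12, 0, 0, 0], [0, 0, -16, 0, 0, 0], [0, 0, -19, 0, 0, 0], [0, 0, -21, 0, 0, 0], [0, 0, -22, 0, 0, 0], [0, 0, -22.5, 0, 0, 0], [0, 0, -22.5, 0, 0, 0], [0, 0, -22.5, 0, 0, 0]]
  ]
}}

```text
time_s: 3.82
tcp_pos: [0.521, -0.1757, 0.0324]
ee_rot: [[-0.963, 0.002, 0.271], [-0.271, -0.0, -0.963], [-0.002, -1.0, 0.001]]
wrist_force: [-0.5, 0.6, -0.5]
gripper_width: 0.006
```

Run:
```python
from h import *
cap('side','side2.png')
s=sense(); print(s['time_s'],s['tcp_pos'],s['wrist_force'])
a=cv2.imread('pics/side2.png')[170:300,180:320]; cv2.imwrite('pics/side2c.png',cv2.resize(a,None,fx=4.5,fy=4.5,interpolation=cv2.INTER_CUBIC))
```

```text
3.875 [ 0.52090753 -0.17575804  0.03236157] [ 0.59542076 -0.22535951  0.2515549 ]
```

View pics/side2c.png

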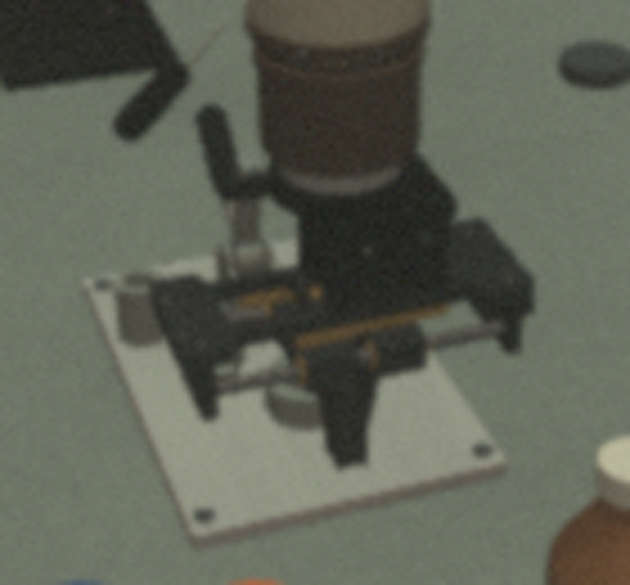

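Emit:
{"api": "carry_out", "payload": {
  "steps": [
    [[-0.2, 0.45, 0, 0, 0, 0], [-0.4, 0.9, 0, 0, 0, 0], [-0.6, 1.35, 0, 0, 0, 0], [-0.75, 1.7, 0, 0, 0, 0], [-0.9, 2.1, 0, 0, 0, 0], [-1.05, 2.5, 0, 0, 0, 0], [-1.15, 2.85, 0, 0, 0, 0], [-1.25, 3.2, 0, 0, 0, 0], [-1.35, 3.55, 0, 0, 0, 0], [-1.45, 3.9, 0, 0, 0, 0], [-1.55, 4.2, 0, 0, 0, 0], [-1.6, 4.5, 0, 0, 0, 0], [-1.7, 4.7, 0, 0, 0, 0], [-1.7, 4.8, 0, 0, 0, 0]]
  ]
}}

```text
time_s: 5.62
tcp_pos: [0.5032, -0.1276, 0.0315]
ee_rot: [[-0.963, -0.0, 0.271], [-0.271, -0.0, -0.963], [0.0, -1.0, -0.0]]
wrist_force: [0.5, -0.9, 0.0]
gripper_width: 0.005
```

Run:
```python
from h import *
cap('side','side3.png')
s=sense();p=np.load('fix.npy');c,sn=np.cos(p[2]),np.sin(p[2]);d=s['tcp_pos'][:2]-p[:2]
print(s['time_s'],s['tcp_pos'],s['wrist_force'],'fix',1e3*np.array([c*d[0]+sn*d[1],-sn*d[0]+c*d[1]]))
a=cv2.imread('pics/side3.png')[170:300,180:320]; cv2.imwrite('pics/side3c.png',cv2.resize(a,None,fx=4.5,fy=4.5,interpolation=cv2.INTER_CUBIC))
```

```text
5.675 [ 0.50328522 -0.12754386  0.03154453] [ 0.84202232 -0.38110237 -0.12632534] fix [-46.69110497  -0.11420895]
```

View pics/side3c.png

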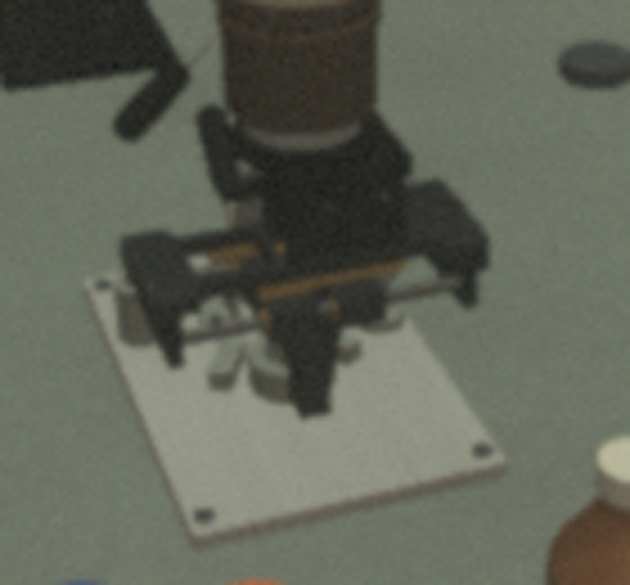

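Emit:
{"api": "carry_out", "payload": {
  "steps": [
    [[-0.04, 0.15, 0, 0, 0, 0], [-0.08, 0.3, 0, 0, 0, 0], [-0.12, 0.43, 0, 0, 0, 0], [-0.16, 0.58, 0, 0, 0, 0], [-0.2, 0.72, 0, 0, 0, 0], [-0.23, 0.82, 0, 0, 0, 0], [-0.24, 0.87, 0, 0, 0, 0], [-0.24, 0.87, 0, 0, 0, 0]]
  ]
}}

```text
time_s: 6.68
tcp_pos: [0.5009, -0.119, 0.0315]
ee_rot: [[-0.963, -0.0, 0.271], [-0.271, -0.0, -0.963], [0.0, -1.0, -0.0]]
wrist_force: [-0.6, -1.4, 0.2]
gripper_width: 0.003
```

Emit:
{"api": "carry_out", "payload": {
  "steps": [
    [[-0.01, 0.05, 0, 0, 0, 0], [-0.03, 0.1, 0, 0, 0, 0], [-0.04, 0.15, 0, 0, 0, 0], [-0.05, 0.19, 0, 0, 0, 0], [-0.05, 0.19, 0, 0, 0, 0]]
  ]
}}

```text
time_s: 7.3
tcp_pos: [0.4999, -0.1176, 0.0315]
ee_rot: [[-0.963, -0.001, 0.271], [-0.271, -0.001, -0.963], [0.001, -1.0, 0.0]]
wrist_force: [-1.2, -5.5, 0.7]
gripper_width: 0.008
```

Emit:
{"api": "carry_out", "payload": {
  "steps": [
    [[-0.01, 0.04, 0, 0, 0, 0], [-0.02, 0.08, 0, 0, 0, 0], [-0.03, 0.1, 0, 0, 0, 0], [-0.03, 0.1, 0, 0, 0, 0]]
  ]
}}

```text
time_s: 7.8
tcp_pos: [0.4998, -0.1174, 0.0316]
ee_rot: [[-0.963, -0.001, 0.271], [-0.271, -0.001, -0.963], [0.001, -1.0, 0.001]]
wrist_force: [-1.4, -10.2, 0.1]
gripper_width: 0.005
```

Emit:
{"api": "carry_out", "payload": {
  "steps": [
    [[0.03, -0.1, 0, 0, 0, 0], [0.08, -0.3, 0, 0, 0, 0], [0.3, -1, 0, 0, 0, 0], [0.6, -2, 0, 0, 0, 0], [0.9, -3.2, 0, 0, 0, 0], [1.1, -4, 1, 0, 0, 0], [1.1, -4, 5, 0, 0, 0], [1.1, -4, 10, 0, 0, 0], [1.1, -4, 15, 0, 0, 0], [1.1, -4, 19, 0, 0, 0], [1.1, -4, 21.5, 0, 0, 0], [1.1, -4, 22, 0, 0, 0]]
  ]
}}

```text
time_s: 9.3
tcp_pos: [0.5119, -0.1566, 0.2541]
ee_rot: [[-0.963, 0.005, 0.27], [-0.27, -0.0, -0.963], [-0.005, -1.0, 0.001]]
wrist_force: [-0.6, 0.4, -0.5]
gripper_width: 0.006
```

Run:
```python
from h import *
cap('side','side4.png')
s=sense();print(s['time_s'],s['tcp_pos'])
a=cv2.imread('pics/side4.png')[200:290,195:295]; cv2.imwrite('pics/side4c.png',cv2.resize(a,None,fx=6,fy=6,interpolation=cv2.INTER_CUBIC))
p=np.load('fix.npy')
from fit import W
th=np.linspace(0,2*np.pi,72)[:-1]
d=dict(np.load('cam_side4.npz'))
b=cv2.imread('pics/side4c.png')
for q in proj(d,W(p,np.c_[.026*np.cos(th),.026*np.sin(th),0*th+.034])): cv2.circle(b,tuple(int(x) for x in ((q-[194.5,199.5])*6)),1,(0,0,255),-1)
cv2.imwrite('pics/side4d.png',b)
```

```text
9.35 [ 0.51140872 -0.15642804  0.25306903]
```

View pics/side4d.png

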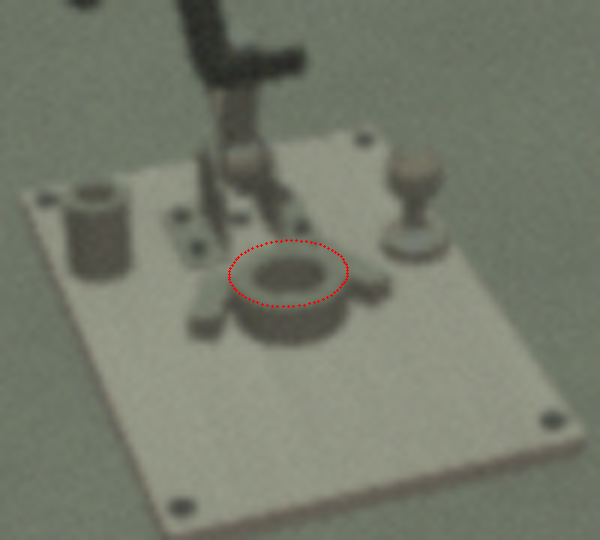

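Emit:
{"api": "carry_out", "payload": {
  "steps": [
    [[-1.2, 4.5, 0, 0, 0, 0], [-2.5, 9, 0, 0, 0, 0], [-3.8, 13.5, 0, 0, 0, 0], [-5, 18, 0, 0, 0, 0], [-6.3, 22.5, 0, 0, 0, 0], [-7.5, 26.7, 0, 0, 0, 0], [-7.5, 26.7, 0, 0, 0, 0], [-7.5, 26.7, 0, 0, 0, 0]]
  ]
}}

```text
time_s: 10.35
tcp_pos: [0.4357, 0.1105, 0.2505]
ee_rot: [[-0.963, -0.002, 0.271], [-0.271, -0.001, -0.963], [0.002, -1.0, 0.001]]
wrist_force: [0.1, 1.0, -0.2]
gripper_width: 0.004
```

Run:
```python
from h import *
from fit import W
s=sense();print(s['time_s'],s['tcp_pos'],s['wrist_force'])
d=cap('top','top5.png');p=np.load('fix.npy')
a=cv2.imread('pics/top5.png')[180:310,210:360]; b=cv2.resize(a,None,fx=4.5,fy=4.5,interpolation=cv2.INTER_CUBIC)
th=np.linspace(0,2*np.pi,72)[:-1]
for q in proj(d,W(p,np.c_[.026*np.cos(th),.026*np.sin(th),0*th+.034])): cv2.circle(b,tuple(int(x) for x in ((q-[209.5,179.5])*4.5)),1,(0,0,255),-1)
cv2.imwrite('pics/top5c.png',b)
```

```text
10.35 [0.4356701  0.11051482 0.25052054] [ 0.1188057   1.03943898 -0.23232374]
```

View pics/top5c.png

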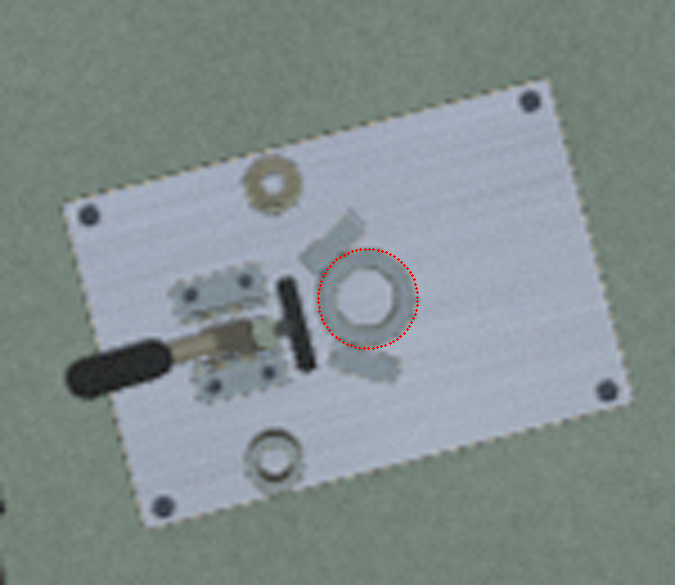

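Emit:
{"api": "carry_out", "payload": {
  "steps": [
    [[0, 0, -4, 0, 0, 0], [0, 0, -8, 0, 0, 0], [0, 0, -11.5, 0, 0, 0], [0, 0, -13.5, 0, 0, 0], [0, 0, -14.1, 0, 0, 0], [0.3, -1, -14.1, 0, 0, 0], [0.6, -2, -14.1, 0, 0, 0], [0.75, -2.7, -14.1, 0, 0, 0], [0.75, -2.7, -14.1, 0, 0, 0]]
  ]
}}

```text
time_s: 11.52
tcp_pos: [0.4439, 0.0833, 0.111]
ee_rot: [[-0.963, 0.001, 0.269], [-0.269, 0.001, -0.963], [-0.001, -1.0, -0.0]]
wrist_force: [-0.5, 1.3, 0.4]
gripper_width: 0.007
```

Run:
```python
from h import *
d=cap('side','side6.png')
a=cv2.imread('pics/side6.png')[130:290,160:320]; cv2.imwrite('pics/side6c.png',cv2.resize(a,None,fx=3.7,fy=3.7,interpolation=cv2.INTER_CUBIC))
```

```text
(no output)
```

View pics/side6c.png

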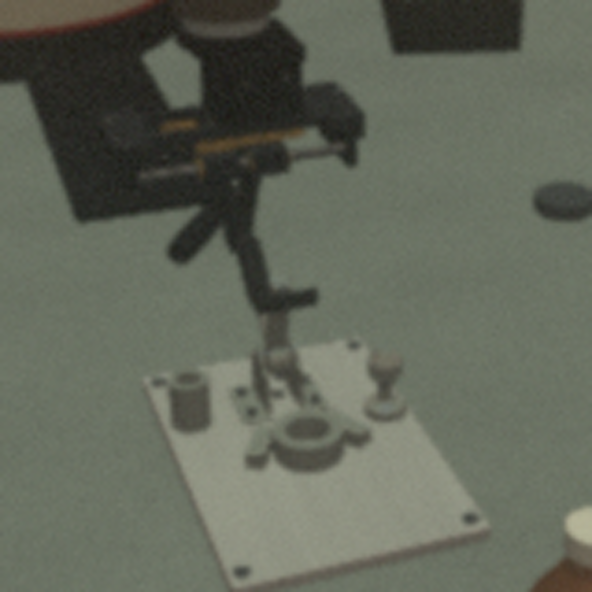

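Emit:
{"api": "carry_out", "payload": {
  "steps": [
    [[0.12, -0.45, 0, 0, 0, 0], [0.24, -0.85, 0, 0, 0, 0], [0.35, -1.25, 0.35, 0, 0, 0], [0.46, -1.65, 0.7, 0, 0, 0], [0.57, -2.05, 1.0, 0, 0, 0], [0.68, -2.45, 1.3, 0, 0, 0], [0.8, -2.85, 1.6, 0, 0, 0], [0.91, -3.25, 1.85, 0, 0, 0], [1.02, -3.65, 2.1, 0, 0, 0], [1.13, -4.05, 2.3, 0, 0, 0], [1.24, -4.45, 2.5, 0, 0, 0], [1.36, -4.85, 2.65, 0, 0, 0]]
  ]
}}

```text
time_s: 13.08
tcp_pos: [0.4578, 0.0364, 0.1381]
ee_rot: [[-0.963, 0.002, 0.271], [-0.271, 0.002, -0.963], [-0.002, -1.0, -0.001]]
wrist_force: [-1.5, 3.6, 4.3]
gripper_width: 0.008
```

Emit:
{"api": "carry_out", "payload": {
  "steps": [
    [[0.11, -0.4, 0.15, 0, 0, 0], [0.22, -0.8, 0.3, 0, 0, 0], [0.33, -1.2, 0.35, 0, 0, 0], [0.44, -1.6, 0.4, 0, 0, 0], [0.55, -2.0, 0.4, 0, 0, 0], [0.66, -2.4, 0.4, 0, 0, 0], [0.75, -2.7, 0.4, 0, 0, 0], [0.75, -2.7, 0.4, 0, 0, 0]]
  ]
}}

```text
time_s: 14.08
tcp_pos: [0.4648, 0.0082, 0.141]
ee_rot: [[-0.963, -0.0, 0.27], [-0.27, -0.0, -0.963], [0.0, -1.0, 0.0]]
wrist_force: [-1.2, 0.4, 0.9]
gripper_width: 0.005
```

Run:
```python
from h import *
d=cap('side','side7.png');print(sense()['wrist_force'])
a=cv2.imread('pics/side7.png')[130:290,160:320]; cv2.imwrite('pics/side7c.png',cv2.resize(a,None,fx=3.7,fy=3.7,interpolation=cv2.INTER_CUBIC))
```

```text
[0.52557475 0.18308128 1.11351532]
```

View pics/side7c.png

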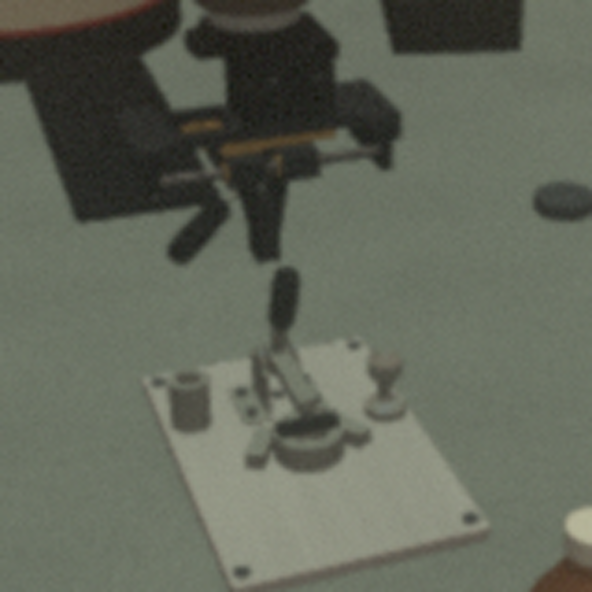

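Emit:
{"api": "carry_out", "payload": {
  "steps": [
    [[-0.8, 3, 0.5, 0, 0, 0], [-2, 7, 2, 0, 0, 0], [-3, 11, 5, 0, 0, 0], [-3.5, 12.5, 9, 0, 0, 0], [-3.5, 13, 11, 0, 0, 0], [-3.5, 13, 11, 0, 0, 0], [-3.5, 13, 11, 0, 0, 0]]
  ]
}}

```text
time_s: 15.0
tcp_pos: [0.429, 0.1379, 0.2499]
ee_rot: [[-0.963, -0.002, 0.27], [-0.27, -0.001, -0.963], [0.002, -1.0, 0.0]]
wrist_force: [-0.1, 0.2, -0.1]
gripper_width: 0.001
```

Run:
```python
from h import *
from fit import W
s=sense();print(s['time_s'],s['tcp_pos'],s['wrist_force'])
d=cap('top','top8.png');e=cap('side','side8.png');p=np.load('fix.npy')
th=np.linspace(0,2*np.pi,72)[:-1];C=W(p,np.c_[.026*np.cos(th),.026*np.sin(th),0*th+.034])
o=[]
for n,dd,x,y in(('top8',d,215,190),('side8',e,190,185)):
    b=cv2.resize(cv2.imread(f'pics/{n}.png')[y:y+110,x:x+130],None,fx=5,fy=5,interpolation=cv2.INTER_CUBIC)[:,:]
    for q in proj(dd,C): cv2.circle(b,tuple(int(v) for v in ((q-[x-.5,y-.5])*5)),1,(0,0,255),-1)
    cv2.imwrite(f'pics/{n}c.png',b)
```

```text
15.0 [0.42902902 0.13788073 0.24985785] [-0.11702458  0.15927432 -0.11023984]
```

View pics/top8c.png

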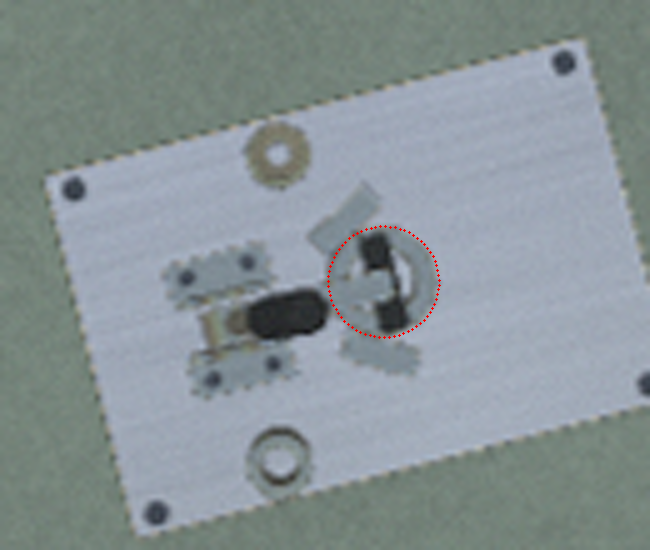

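View pics/side8c.png

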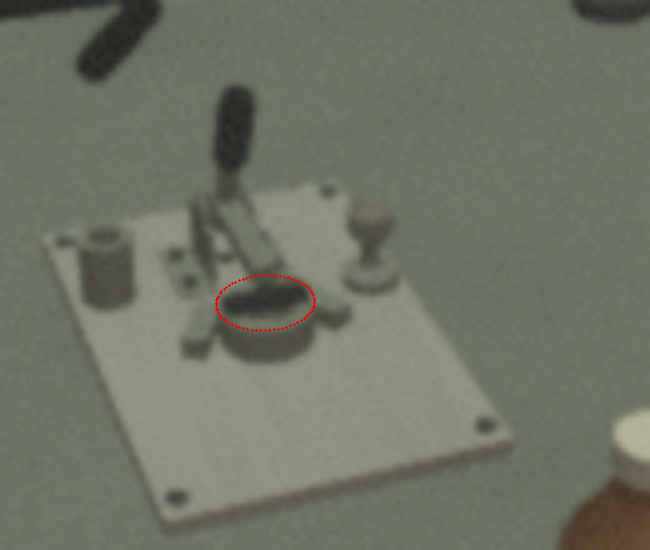

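The top view shows the ring on the predicted seat circle, centred near crop pixel (384,282). Both jaws touch it, the clamp foot lies across its bore, and the bush and master have not moved.

```bash
python3 -c "
from station import ticket
print(ticket.finish_job())"
```

```text
the job is handed in; nothing more can be done
None
```

The ring is home against both faces of the V-stop, the toggle clamp is snapped down on it, and the job is handed in at about 15 s.

- **Ring:** I pushed it along the plate with the closed fingertips until the force rose to about 10 N, then backed off. Before I touched the clamp, the top picture showed the ring on the predicted seat outline and touching both jaws.
- **Clamp:** I pushed the handle over centre from its +x side. It snapped down by itself, and the foot now lies across the ring's bore.
- **Last checks:** The final top picture shows the ring still on the seat outline, and both pictures show the bush and master where they stood. The arm is clear, with a wrist force of about 0.2 N.
- **Disagreements:** The side camera's plate fit was off by about 1 pixel, and its first estimate of the ring position differed from the top camera's by about 6 mm. I relied on the top view and the contact force. The final push also showed about 4 N sideways, which I took to be friction because the later pictures showed the ring seated.

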